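Finish the drying stack of washed toy slats and set the fan to half

TASK

The washed toy slats are to dry in a crosswise stack on the silicone mat, where two narrow slats already lie side by side: lay the other two narrow slats flat across them at right angles, one near each end of the lower two and centred over them, then lay the broad slat flat on top, in the middle, running the same way as the bottom two. Set the slats down without dropping them and leave the bottom two where they are. Finally set the fan's lever upright, its half-speed position, and leave the other things on the table alone.

Things in the scene. Friction and masses are not known exactly. Their poses are not given: they have to be found in the camera images.
- mat: Square flat grey silicone drying mat fixed to the table, 170 x 170 x 5 mm thick. Origin at the centre of its underside (on the table top); its x axis is the direction of the two bottom slats, z up.
- low_a: Bottom narrow slat, bare birch, 150 long x 30 wide x 18 mm thick, already lying on the mat along the mat's x axis, about 50 mm to the +y side of the mat's centre. It lies flat on one of its faces, origin at the centre of its underside, x along its length, y across its width, z up.
- low_b: The other bottom narrow slat, same size, about 50 mm to the -y side of the mat's centre. It lies flat on one of its faces, origin at the centre of its underside, x along its length, y across its width, z up.
- slat_a: Loose narrow slat, bare birch, 150 x 30 x 18 mm thick, lying on the table away from the mat. It lies flat on one of its faces, origin at the centre of its underside, x along its length, y across its width, z up.
- slat_b: Second loose narrow slat, the same as the first. It lies flat on one of its faces, origin at the centre of its underside, x along its length, y across its width, z up.
- broad: Loose broad slat, bare birch, 150 long x 54 wide x 18 mm thick, lying on the table away from the mat. It lies flat on one of its faces, origin at the centre of its underside, x along its length, y across its width, z up.
- fan: White table fan fixed to the table: a foot plate 120 (x) x 290 (y) x 12 mm thick, from 45 mm on the -y side of the origin to 245 mm on its +y side; on the +y end, on a short post, a drum 190 mm across whose grille is 167 mm from the origin and whose top is 240 mm high. Origin on the table directly under the lever's hinge, z up.
- fan_lever_hinge (a point): Centre of the lever's hinge, 34 mm above the table; the hinge axis is the fan's y axis. The lever stands on a block 70 (x) x 50 (y) x 25 mm high on the foot plate.
- fan_lever_tip (a point): Centre of the grey ball, 26 mm in diameter, at the end of the 10 mm thick steel lever, 80 mm from the hinge. Moves with the lever.
- fan_lever (a joint): Angle of the fan's lever in rad: 0 leans 0.7 rad towards the fan's -x side (off), 0.70 is upright (half speed), 1.4 leans 0.7 rad towards its +x side (full). It stays where it is left.
- tin: Closed aluminium cream tin, 72 mm across, 40 mm high; origin at the centre of its underside. Leave alone.
- comb: Grey plastic comb, 150 x 38 x 6 mm, lying flat; origin at the middle of its underside, x along its length. Leave alone.
- teether: Mint silicone teether ring, 76 mm outside, 48 mm inside, 14 mm high, lying flat; origin at the centre of its underside. Leave alone.
- rattle: Wooden rattle, 145 mm long, 44 mm thick at its head, lying along its x axis; origin on the table under the middle. Leave alone.
- brush: Baby hairbrush of birch, 190 mm long, 40 mm wide, 28 mm high, bristles down, lying along its x axis; origin on the table. Leave alone.
- oil: White plastic bottle, 52 mm across, 130 mm high, upright; origin at the centre of its underside. Leave alone.
Not all that is in view belongs to the job. What is shaped like the slat_a but pink or red is not meant.

How it is judged (in metres and radians):
On the way, in this order (a step that is already met when the one before it is completed fails the run):
1. both narrow slats lie across the bottom pair, one near each end, released ((((x of slat_a in the frame of mat between 0.028 and 0.075 m and y of slat_a in the frame of mat between -0.025 and 0.025 m and z of slat_a in the frame of mat between 0.019 and 0.027 m and angle between the x axis of slat_a and the y axis of mat, either way round below 0.18 rad and angle between the z axis of slat_a and the z axis of mat, either way round below 0.08 rad) and (x of slat_b in the frame of mat between -0.075 and -0.028 m and y of slat_b in the frame of mat between -0.025 and 0.025 m and z of slat_b in the frame of mat between 0.019 and 0.027 m and angle between the x axis of slat_b and the y axis of mat, either way round below 0.18 rad and angle between the z axis of slat_b and the z axis of mat, either way round below 0.08 rad)) or ((x of slat_a in the frame of mat between -0.075 and -0.028 m and y of slat_a in the frame of mat between -0.025 and 0.025 m and z of slat_a in the frame of mat between 0.019 and 0.027 m and angle between the x axis of slat_a and the y axis of mat, either way round below 0.18 rad and angle between the z axis of slat_a and the z axis of mat, either way round below 0.08 rad) and (x of slat_b in the frame of mat between 0.028 and 0.075 m and y of slat_b in the frame of mat between -0.025 and 0.025 m and z of slat_b in the frame of mat between 0.019 and 0.027 m and angle between the x axis of slat_b and the y axis of mat, either way round below 0.18 rad and angle between the z axis of slat_b and the z axis of mat, either way round below 0.08 rad))) and linear speed of each of slat_a, slat_b below 0.02 m/s and contact force between the fingers and slat_a below 0.05 N and contact force between the fingers and slat_b below 0.05 N), for 0.2 s.
2. the broad slat lies on top in the middle, running the same way as the bottom pair, released ((((x of slat_a in the frame of mat between 0.028 and 0.075 m and y of slat_a in the frame of mat between -0.025 and 0.025 m and z of slat_a in the frame of mat between 0.019 and 0.027 m and angle between the x axis of slat_a and the y axis of mat, either way round below 0.18 rad and angle between the z axis of slat_a and the z axis of mat, either way round below 0.08 rad) and (x of slat_b in the frame of mat between -0.075 and -0.028 m and y of slat_b in the frame of mat between -0.025 and 0.025 m and z of slat_b in the frame of mat between 0.019 and 0.027 m and angle between the x axis of slat_b and the y axis of mat, either way round below 0.18 rad and angle between the z axis of slat_b and the z axis of mat, either way round below 0.08 rad)) or ((x of slat_a in the frame of mat between -0.075 and -0.028 m and y of slat_a in the frame of mat between -0.025 and 0.025 m and z of slat_a in the frame of mat between 0.019 and 0.027 m and angle between the x axis of slat_a and the y axis of mat, either way round below 0.18 rad and angle between the z axis of slat_a and the z axis of mat, either way round below 0.08 rad) and (x of slat_b in the frame of mat between 0.028 and 0.075 m and y of slat_b in the frame of mat between -0.025 and 0.025 m and z of slat_b in the frame of mat between 0.019 and 0.027 m and angle between the x axis of slat_b and the y axis of mat, either way round below 0.18 rad and angle between the z axis of slat_b and the z axis of mat, either way round below 0.08 rad))) and x of broad in the frame of mat between -0.025 and 0.025 m and y of broad in the frame of mat between -0.025 and 0.025 m and z of broad in the frame of mat between 0.037 and 0.045 m and angle between the x axis of broad and the x axis of mat, either way round below 0.18 rad and angle between the z axis of broad and the z axis of mat, either way round below 0.08 rad and linear speed of broad below 0.02 m/s and contact force between the fingers and broad below 0.05 N), for 0.2 s.
3. the fan's lever stands upright (value of joint fan_lever between 0.55 and 0.85 rad), for 0.2 s.
At the end, for the whole second after the job is handed in: Narrow slats flat across the bottom pair (10 deg), 28-75 mm either side of the mat centre, centred within 25 mm; broad slat flat on them along the bottom pair (10 deg), within 25 mm of the centre; heights within 4 mm; bottom pair moved under 15 mm; lever within 0.15 rad of upright; slats at rest (all of step 2 and all of step 3 and distance of each of low_a, low_b from where it was at the start of the episode below 0.015 m and linear speed of each of slat_a, slat_b below 0.02 m/s and contact force between the fingers and slat_a below 0.05 N and contact force between the fingers and slat_b below 0.05 N and velocity of joint fan_lever between -0.05 and 0.05 rad/s); the robot touches nothing.
It fails at once if a slat is dropped (it falls faster than 0.6 m/s, about 18 mm of free fall, with nothing touching it) ((linear speed of slat_a above 0.6 m/s and contact force between slat_a and anything else below 0.02 N) or (linear speed of slat_b above 0.6 m/s and contact force between slat_b and anything else below 0.02 N) or (linear speed of broad above 0.6 m/s and contact force between broad and anything else below 0.02 N)).
It fails at once if another thing on the table is moved by more than 30 mm (distance of any of tin, comb, teether, rattle, brush, oil from where it was at the start of the episode above 0.03 m).
It also fails if it takes over 72 s, if anything falls off the work surface, if the arm or the gripper's body presses on something with over 40 N, if the wrist force passes 120 N, or if a joint passes its speed limit or range.

ROBOT

A 6-joint arm with a two-finger parallel gripper is mounted at the origin on the work surface. World frame = base frame: x ahead of the robot, y to its left, z up, the work surface at z = 0. Lengths are in m, angles in degrees, forces in N, time in s.
With the tool pointing down it reaches from about 0.325 to 0.85 m from the base axis. Payload 15.5 kg.
Tool frame: the origin (TCP) lies midway between the tips of the shut fingers; the grasp point (between the pads) lies 19 mm behind it; y points along the fingers, x is the direction in which the jaws open and shut, and the axes are right-handed (so a half turn about y gives the same grasp; the last joint's range is limited). The gripper opens to 91 mm and grips with 3 to 60 N. Pads are 32 mm wide; open, the fingers measure 118 mm over their backs; the gripper's body (76 mm by 178 mm) begins 60 mm behind the grasp point.
Start: joints at [-79.842, 28.281, 77.091, -0, 74.628, -5.472], TCP at [0.168, -0.602, 0.214] pointing down, gripper open.
Joint ranges: [-166.48, 166.48], [-47.26, 123.95], [12.59, 153.08], [-70.14, 250.14], [6.76, 159.57], [-176.63, 176.63]. Speed limits (degrees/s): [108.29, 108.29, 147.25, 172.46, 172.46, 172.46].

INTERFACE

Orientations are given as a 3x3 rotation matrix whose columns are the frame's x, y, z axes.
In Python, from bench import ctrl gives the robot as it stands. The module is installed in compiled form; this text tells all that it offers. Calls block until the motion is done:
- ctrl.goto(position, orientation): joint-space move of the TCP to a pose.
- ctrl.move_l(position, vel=0.15, ori=None, contact_N=None): straight line of the TCP; ori=None keeps the orientation; vel is the mean speed in m/s. With contact_N (N) it stops when the force on the tool has changed by that much, and returns True; else False.
- ctrl.movej(angles): joint-space move.
- ctrl.command_gripper(opening): opening from 0.0 (shut) to 1.0 (fully open); the grip force is fixed at half the most; returns when the fingers have stopped.
- ctrl.sleep(seconds).
- ctrl.ik(position, orientation): joint angles nearest the present ones, or None.
- ctrl.read_camera(name): name is "scene" or "top" or "wrist"; returns the picture (420x560x3 uint8, blue, green, red); there is no depth.
- ctrl.camera_params(name): a dict with "fx", "fy", "cx", "cy" (pixels), "pose" (4x4, takes a point from camera to world coordinates); the wrist camera has in their place "T_tool_cam" (4x4, takes a point from camera to tool coordinates, whose origin is the TCP and whose axes are the tool frame's). Camera axes: x right, y up, looking along -z (the intrinsics and any distortion apply to the point x, -y, -z); pixel columns grow to the right and rows downward; lengths in m; the calibration is good to about 2 mm. A picture is of the moment at which its call begins: read the wrist's pose just before it. camera_params takes no time and is no camera call.
A pose or a line that the arm cannot do raises ctrl.MotionError and nothing moves.
- ctrl.sign_off(): hands the job in, once; it reports no verdict.
Readings, each from a call of its own:
- ctrl.current_t(): time.
- ctrl.current_q(): joint angles.
- ctrl.current_dq(): joint speeds.
- ctrl.current_effort(): joint torques, N m.
- ctrl.current_tool_pos(): TCP position.
- ctrl.current_eef_rot(): TCP orientation.
- ctrl.current_contact_force(): force on the tool from outside, world axes, zero at the start.
- ctrl.current_wrist_torque(): the same for the moment, N m.
- ctrl.current_grip_width(): opening from 0.0 (shut) to 1.0 (fully open).
Only numpy, scipy, OpenCV 4.12 (cv2) and the standard library are available. Lean on these libraries where they do the work, as an engineer would, in place of code of your own. Each camera call takes 0.05 s, during which the arm holds its last target. There are 200 camera calls.

## Working session

There is one attempt and no reset: what is moved stays moved. The work goes in short steps, each a Python script; the robot and the scene stay as the last script left them, time stands still between calls to the robot, and variables do not carry over. Pictures are saved under pics/ and viewed, about 8 in all and at most 12, crops included, and the job is handed in when it is done.

```bash
mkdir -p pics
python3 - <<'E'
from bench import ctrl
import cv2,numpy as np
for n in("scene","top"):
    im=ctrl.read_camera(n); cv2.imwrite(f"pics/{n}0.png",im); p=ctrl.camera_params(n); print(n,{k:(np.round(v,4).tolist()) for k,v in p.items()})
print({k:np.round(v,4).tolist() for k,v in ctrl.camera_params("wrist").items()})
print(ctrl.current_t(),ctrl.current_eef_rot())
E
```

```text
scene {'fx': 484.4483, 'fy': 484.4483, 'cx': 278.7201, 'cy': 211.4998, 'pose': [[-0.858, -0.31, 0.4094, 0.999], [0.5133, -0.5451, 0.6628, 0.7859], [0.0177, 0.7789, 0.6269, 0.8553], [0.0, 0.0, 0.0, 1.0]]}
top {'fx': 515.7149, 'fy': 515.7149, 'cx': 269.4458, 'cy': 216.9963, 'pose': [[-0.0073, 0.9986, -0.0514, 0.4374], [-1.0, -0.007, 0.0045, -0.0428], [0.0041, 0.0515, 0.9987, 1.4641], [0.0, 0.0, 0.0, 1.0]]}
{'fx': 299.6442, 'fy': 299.6442, 'cx': 281.3178, 'cy': 207.644, 'T_tool_cam': [[1.0, -0.0001, 0.0005, -0.0003], [0.0005, 0.2759, -0.9612, -0.171], [-0.0, 0.9612, 0.2759, 0.0784], [0.0, 0.0, 0.0, 1.0]]}
0.1 [[ 2.69441801e-01 -2.17097355e-04  9.63016650e-01]
 [-9.63016153e-01  9.80110468e-04  2.69441883e-01]
 [-1.00235782e-03 -9.99999496e-01  5.50144702e-05]]
```

View pics/top0.png

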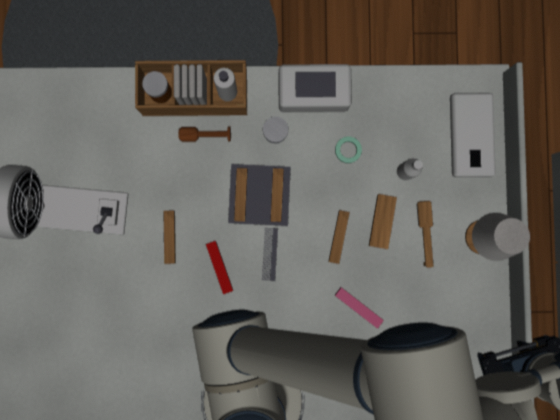

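View pics/scene0.png

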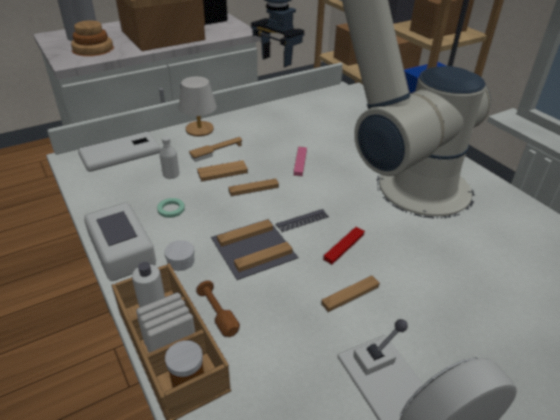

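Top view: mat (260,195) with the low slats at (241,194) and (277,194). Narrow-slat candidates are birch (169,237), birch (339,236), red (219,267) and pink (359,307). The two birch ones fit the description, since red and pink are excluded. The broad slat is at (383,221), and (427,233) is the brush. The fan block is at (107,211), with the lever ball at about (99,229) leaning towards the robot (off).

```bash
cat > h.py <<'E'
from bench import ctrl
import cv2,numpy as np
def rays(cam,px):
    p=ctrl.camera_params(cam); px=np.atleast_2d(np.asarray(px,float))
    T=p["pose"] if "pose" in p else None
    if T is None:
        W=np.eye(4);W[:3,:3]=ctrl.current_eef_rot();W[:3,3]=ctrl.current_tool_pos();T=W@p["T_tool_cam"]
    T=np.asarray(T)
    d=np.c_[(px[:,0]-p["cx"])/p["fx"],-(px[:,1]-p["cy"])/p["fy"],-np.ones(len(px))]@T[:3,:3].T
    return T[:3,3],d
def onplane(cam,px,z):
    o,d=rays(cam,px); return o+d*((z-o[2])/d[:,2])[:,None]
def rect(cam,cnt,z):
    w=onplane(cam,cnt.reshape(-1,2),z)[:,:2].astype(np.float32)
    (c,s,a)=cv2.minAreaRect(w*1000)
    if s[0]<s[1]: s=(s[1],s[0]);a+=90
    return np.array(c)/1000,np.array(s),(a+90)%180-90   # centre m, size mm, heading deg of long side
def tri(a,pa,b,pb):
    o1,d1=rays(a,pa);o2,d2=rays(b,pb);d1=d1[0];d2=d2[0]
    t=np.linalg.lstsq(np.c_[d1,-d2],o2-o1,rcond=None)[0]
    p,q=o1+t[0]*d1,o2+t[1]*d2; return (p+q)/2,np.linalg.norm(p-q)
def birch(im):
    h=cv2.cvtColor(im,cv2.COLOR_BGR2HSV); return cv2.inRange(h,(8,70,50),(22,255,255))
def R(a): # tool down, jaw opening axis x at heading a (deg)
    a=np.radians(a); x=np.array([np.cos(a),np.sin(a),0]);y=np.array([0,0,-1.]);return np.c_[x,y,np.cross(x,y)]
E
python3 - <<'E'
from h import *
im=cv2.imread("pics/top0.png"); m=birch(im)
for c in cv2.findContours(m,cv2.RETR_EXTERNAL,cv2.CHAIN_APPROX_NONE)[0]:
    if 250<cv2.contourArea(c)<3000:
        M=cv2.moments(c);px=(M['m10']/M['m00'],M['m01']/M['m00'])
        if 100<px[1]<330:
            z=.041 if 230<px[0]<290 and False else .018
            print(np.round(px,1),cv2.contourArea(c),*[np.round(v,4) for v in rect("top",c,z)],np.round(onplane("top",px,z)[0],4))
h=cv2.cvtColor(im,cv2.COLOR_BGR2HSV)
for p in[(260,195),(305,180),(241,194),(383,221)]:print(h[p[1],p[0]])
a=cv2.resize(im[180:280,60:160],None,fx=4,fy=4,interpolation=cv2.INTER_CUBIC)
s=cv2.imread("pics/scene0.png");b=cv2.resize(s[300:400,340:440],None,fx=4,fy=4,interpolation=cv2.INTER_CUBIC)
c=cv2.resize(im[180:280,150:350],None,fx=4,fy=4,interpolation=cv2.INTER_CUBIC)[:200]
c=cv2.resize(im[190:330,150:450],(800,200)) if 0 else np.zeros((1,800,3),np.uint8)
cv2.imwrite("pics/crop1.png",np.vstack([np.hstack([a,b]),c]))
E
```

```text
[168.9 237.1] 508.5 [0.458  0.2324] [145.6857  28.0268] 0.1858 [0.4574 0.2326 0.018 ]
[338.7 236.6] 493.5 [ 0.4558 -0.243 ] [147.3982  29.507 ] -12.5285 [ 0.4555 -0.2429  0.018 ]
[425.9 228.7] 592.5 [ 0.4616 -0.4889] [185.8521  39.1601] 3.1357 [ 0.4759 -0.4885  0.018 ]
[382.5 221.2] 952.5 [ 0.4982 -0.3667] [147.9911  54.4445] -10.5621 [ 0.4979 -0.3669  0.018 ]
[276.7 194.5] 518.0 [ 0.5753 -0.07  ] [150.8357  30.4118] -3.0201 [ 0.5751 -0.07    0.018 ]
[240.3 194.4] 524.0 [0.5763 0.0321] [150.4567  31.0501] -2.8117 [0.5763 0.0322 0.018 ]
[199.4 133.8] 418.5 [0.7484 0.1342] [147.1344  39.9993] 89.6373 [0.7492 0.1472 0.018 ]
[120  20  65]
[ 53   8 129]
[ 15 137 106]
[ 16 140 106]
```

View pics/crop1.png

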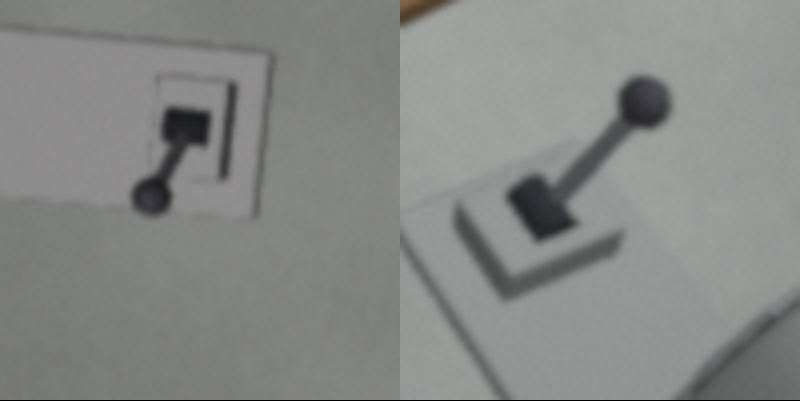

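The crop shows the lever hub at top px (106.5,211.5) and the ball at top px (97.8,229) / scene px (400.8,325.5), leaning to −x (off). The next script computes the remaining poses and picks jaw headings. A crop also confirms the slats before I reach for them.

Run:
```python
from h import *
im=cv2.imread("pics/top0.png")
for p in[(276.7,194.5),(240.3,194.4)]:print("low",onplane("top",p,.023)[0].round(4))
h=cv2.cvtColor(im,cv2.COLOR_BGR2HSV)
m=cv2.inRange(im,(0,0,0),(90,85,85))|birch(im); r=np.zeros_like(m);r[150:240,220:300]=m[150:240,220:300]
c=max(cv2.findContours(r,cv2.RETR_EXTERNAL,cv2.CHAIN_APPROX_NONE)[0],key=cv2.contourArea)
print("mat",*[np.round(v,4) for v in rect("top",c,.006)])
print("ball",tri("top",(97.75,229),"scene",(400.75,325.5)),"hub",tri("top",(106.5,211.5),"scene",(375.75,351.75)))
e=onplane("top",[(60+272/4,180+54/4),(60+257/4,180+215/4)],.012);print("plate edge",e.round(3),np.degrees(np.arctan2(*(e[0]-e[1])[[1,0]])))
ctrl_q=ctrl.current_q()
for n,p,a in[("b",(.4555,-.243,.18),77.5),("A",(.4575,.2325,.18),90.2),("br",(.498,-.367,.18),79.5),("m",(.5755,-.019,.18),-2.9),("m2",(.5755,-.019,.18),87.1),("ball",(.51,.36,.2),84.7)]:
  for k in(-180,0):
    q=ctrl.ik(p,R(a+k));print(n,a+k,None if q is None else np.round(q,0))
cv2.imwrite("pics/crop2.png",cv2.resize(im[150:350,150:450],(800,533),interpolation=cv2.INTER_CUBIC))
```

```text
low [ 0.5747 -0.07    0.023 ]
low [0.5757 0.032  0.023 ]
mat [ 0.5769 -0.0198] [168.8883 167.7303] -3.242
ball (array([0.47943355, 0.40528753, 0.09818937]), np.float64(0.0006860263399537531)) hub (array([0.52866458, 0.40049702, 0.04242388]), np.float64(0.0008749146423342349))
plate edge [[0.581 0.35  0.012]
 [0.468 0.359 0.012]] -4.911836978450146
b -102.5 [-35.  22.  95.  -0.  63.  68.]
b 77.5 [ -35.   22.   95.   -0.   63. -112.]
A -89.8 [ 20.  22.  95.  -0.  63. 110.]
A 90.2 [ 20.  22.  95.  -0.  63. -70.]
br -100.5 [-42.  30.  80.  -0.  70.  59.]
br 79.5 [ -42.   30.   80.   -0.   70. -121.]
m -182.9 [ -8.  26.  87.  -0.  67. 175.]
m -2.9 [-8. 26. 87. -0. 67. -5.]
m2 -92.9 [-8. 26. 87. -0. 67. 85.]
m2 87.1 [ -8.  26.  87.  -0.  67. -95.]
ball -95.3 [ 30.  29.  78.  -0.  73. 125.]
ball 84.7 [ 30.  29.  78.  -0.  73. -55.]
```

View pics/crop2.png

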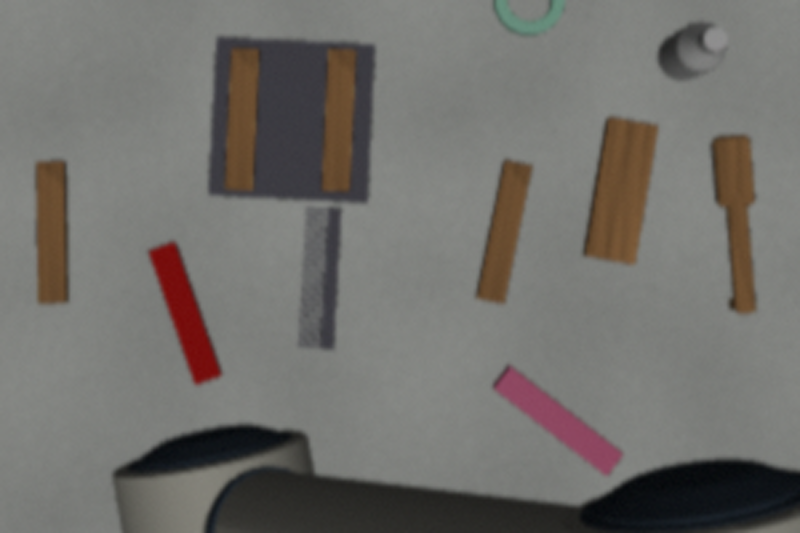

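The crop confirms the targets: birch narrow slats at crop (52,231) and (504,231), and the broad slat at (621,190). The red and pink bars are excluded. Picking slat_b first.

```bash
cat >> h.py <<'E'
MC=np.array([.576,-.0195]);MH=-3.0
u=np.array([np.cos(np.radians(MH)),np.sin(np.radians(MH))])
def st(s): print(s,"t",round(ctrl.current_t(),2),"tcp",np.round(ctrl.current_tool_pos(),4),"w",round(ctrl.current_grip_width()*91,1),"F",np.round(ctrl.current_contact_force(),1))
def pick(xy,a,op):
    ctrl.goto([*xy,.12],R(a)); ctrl.command_gripper(op)
    ctrl.move_l([*xy,.03],vel=.15); hit=ctrl.move_l([*xy,.004],vel=.05,contact_N=8)
    st(f"down hit={hit}"); ctrl.command_gripper(0.); st("grip")
    z=ctrl.current_tool_pos()[2]; ctrl.move_l([*xy,.15],vel=.15); st("up"); return z
def place(xy,a,zt,op):
    ctrl.goto([*xy,.15],R(a)); ctrl.move_l([*xy,zt+.015],vel=.12)
    ctrl.sleep(.2); hit=ctrl.move_l([*xy,zt-.002],vel=.025,contact_N=4)
    st(f"set hit={hit}"); ctrl.command_gripper(op); ctrl.sleep(.2); st("open")
    ctrl.move_l([*xy,zt+.12],vel=.15)
E
python3 - <<'E'
from h import *
z=pick((.4555,-.243),-102.5,.65)
place(MC-.05*u,MH,z+.023,.6); st("end")
z=pick((.4575,.2325),90.2,.65)
cv2.imwrite("pics/top1.png",ctrl.read_camera("top"))
E
```

```text
down hit=False t 3.89 tcp [ 0.4555 -0.243   0.0039] w 59.0 F [-0.5 -0.1  0.5]
grip t 4.45 tcp [ 0.4556 -0.2431  0.0041] w 29.8 F [ 0.5 -0.9  3.6]
up t 5.58 tcp [ 0.4551 -0.2427  0.1493] w 29.6 F [ 0.1  0.8 -1. ]
set hit=True t 8.62 tcp [ 0.5259 -0.0169  0.0268] w 29.6 F [-0.6  0.6  5.6]
open t 9.39 tcp [ 0.5257 -0.0168  0.0269] w 54.7 F [ 0.  -0.5  0.7]
end t 10.34 tcp [ 0.5256 -0.0168  0.1464] w 54.3 F [-0.1 -0.8 -0.1]
down hit=False t 13.15 tcp [0.4575 0.2325 0.0039] w 58.7 F [-0.4 -0.  -0.2]
grip t 13.71 tcp [0.4575 0.2325 0.0041] w 29.8 F [ 0.4 -0.2  3.3]
up t 14.83 tcp [0.457  0.2323 0.1493] w 29.7 F [ 0.5 -1.1 -0.4]
```

View pics/top1.png

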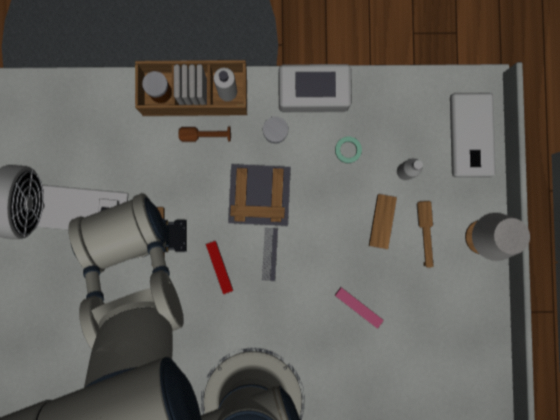

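Slat_b lies across the bottom pair at px (258,212), near the lower end and centred. Slat_a is in the gripper. I'll place it, then pick the broad slat and look.

Run:
```python
from h import *
place(MC+.05*u,MH,.027,.6); st("end")
z=pick((.498,-.367),-100.5,1.)
im=ctrl.read_camera("top");cv2.imwrite("pics/top2.png",im)
m=birch(im)
for p in [(258,212),(260,178)]:
    print(p,onplane("top",p,.041)[0])
cv2.imwrite("pics/crop3.png",cv2.resize(im[140:250,200:350],(750,550),interpolation=cv2.INTER_CUBIC))
```

```text
set hit=True t 17.88 tcp [ 0.6257 -0.0221  0.0268] w 29.6 F [ 0.3 -0.5  5.6]
open t 18.65 tcp [ 0.6254 -0.022   0.0268] w 54.5 F [0.3 0.6 0.3]
end t 19.6 tcp [ 0.6254 -0.0221  0.1462] w 54.8 F [ 0.8 -1.2 -0.1]
down hit=False t 23.12 tcp [ 0.498  -0.367   0.0039] w 91.1 F [0.9 0.2 0.7]
grip t 23.77 tcp [ 0.4981 -0.3671  0.0041] w 53.8 F [-0.8 -0.5  1.5]
up t 24.9 tcp [ 0.4976 -0.3666  0.1491] w 54.1 F [-0.1 -0.2 -1.7]
(258, 212) [ 0.52476847 -0.01761231  0.041     ]
(260, 178) [ 0.61921001 -0.02373835  0.041     ]
```

View pics/crop3.png

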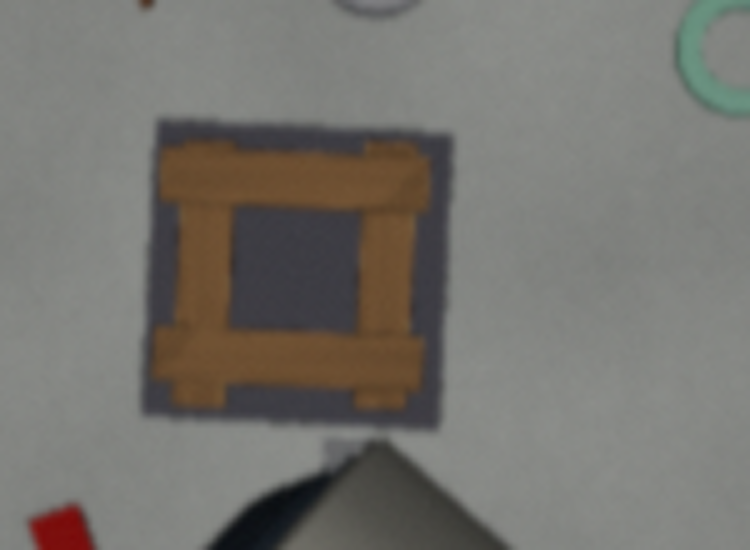

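Both cross slats lie square and centred, at crop (295,180) and (288,358). I'll place the broad slat, then approach the lever and look.

Run:
```python
from h import *
place(MC,MH-90,.045,.85); st("end")
a=np.radians(-5);ux=np.array([np.cos(a),np.sin(a)]);H=np.array([.530,.4007])
b=H-.0515*ux
ctrl.goto([*b,.19],R(85)); ctrl.command_gripper(.8); st("above ball")
im=ctrl.read_camera("wrist"); t=ctrl.read_camera("top")
cv2.imwrite("pics/w1.png",np.hstack([im[:, 80:480],cv2.resize(t[140:250,200:305],(400,420))]))
p=ctrl.camera_params("wrist");W=np.eye(4);W[:3,:3]=ctrl.current_eef_rot();W[:3,3]=ctrl.current_tool_pos();T=W@p["T_tool_cam"]
c=np.linalg.inv(T)@np.array([*b,.095,1]);print("expect px",p["cx"]+p["fx"]*c[0]/-c[2]-80,p["cy"]-p["fy"]*c[1]/-c[2])
```

```text
set hit=True t 27.97 tcp [ 0.5758 -0.0195  0.0448] w 53.9 F [-0.2 -0.4  4.6]
open t 28.73 tcp [ 0.5755 -0.0194  0.0449] w 77.4 F [-0.6  0.4  0.1]
end t 29.68 tcp [ 0.5755 -0.0195  0.1642] w 77.4 F [-0.2  0.7 -0.3]
above ball t 32.09 tcp [0.4789 0.405  0.19  ] w 72.9 F [ 0.7  0.7 -0.3]
expect px 200.84946835694382 209.181324153673
```

View pics/w1.png

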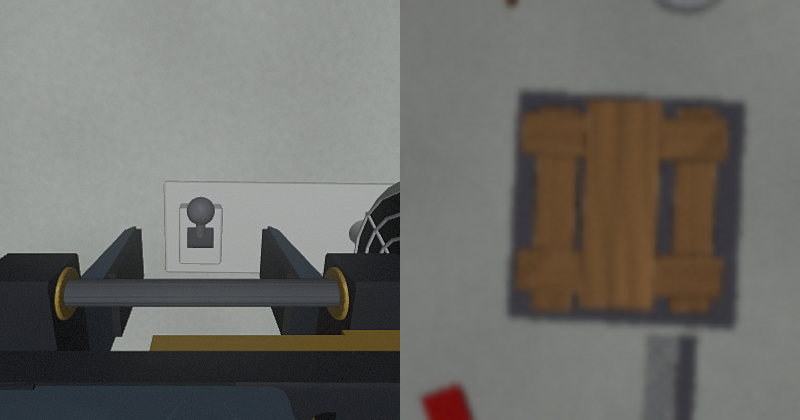

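The wrist view shows the ball at (201,211), 2 px from the predicted (200.8,209.2). The broad slat is centred on top. Now I'll grip the ball across the hinge axis and swing it along its arc.

Run:
```python
from h import *
a=np.radians(-5);ux=np.array([np.cos(a),np.sin(a)]);H=np.array([.530,.4007])
P=lambda th:[*(H-.08*np.sin(.7-th)*ux),.034+.08*np.cos(.7-th)-.019]
hit=ctrl.move_l(P(0),vel=.1,contact_N=8); st(f"at ball {hit}")
ctrl.command_gripper(0.); st("grip")
for th in np.linspace(.1,.7,7): ctrl.move_l(P(th),vel=.06)
st("upright"); ctrl.command_gripper(.75); ctrl.sleep(.2); st("open")
p=P(.7);p[2]=.21; ctrl.move_l(p,vel=.12); 
q=np.array(p)-[*(.05*ux),0]; ctrl.move_l(q,vel=.12)
im=ctrl.read_camera("wrist")
p=ctrl.camera_params("wrist");W=np.eye(4);W[:3,:3]=ctrl.current_eef_rot();W[:3,3]=ctrl.current_tool_pos();T=W@p["T_tool_cam"]
c=np.linalg.inv(T)@np.array([*H,.114,1]);print("expect px",p["cx"]+p["fx"]*c[0]/-c[2]-80,p["cy"]-p["fy"]*c[1]/-c[2])
ctrl.movej([-60,20,80,0,70,0]); st("away")
t=ctrl.read_camera("top");s=ctrl.read_camera("scene")
cv2.imwrite("pics/top3.png",t);cv2.imwrite("pics/scene3.png",s)
cv2.imwrite("pics/w2.png",np.hstack([im[:,80:480],cv2.resize(s[210:420,240:440],(400,420))]))
```

```text
at ball False t 33.48 tcp [0.479  0.4054 0.0768] w 72.6 F [0.5 0.2 0.4]
grip t 34.29 tcp [0.4782 0.4043 0.0759] w 24.0 F [-0.5 -5.1  1.3]
upright t 36.27 tcp [0.5301 0.3992 0.0947] w 24.4 F [ -1.6 -10.2  -1.1]
open t 37.28 tcp [0.53   0.4007 0.095 ] w 68.3 F [-0.4  0.1 -0.1]
expect px 200.6859777406969 257.5483709582118
away t 42.23 tcp [ 0.3639 -0.5097  0.2872] w 68.2 F [-0.  -0.3 -0.4]
```

View pics/w2.png

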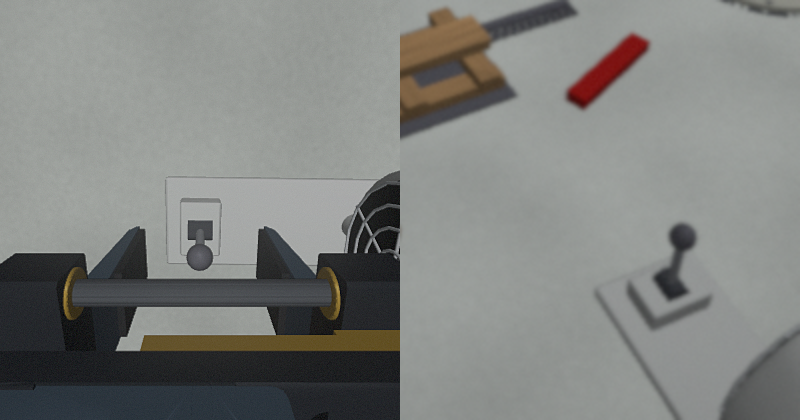

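View pics/top3.png

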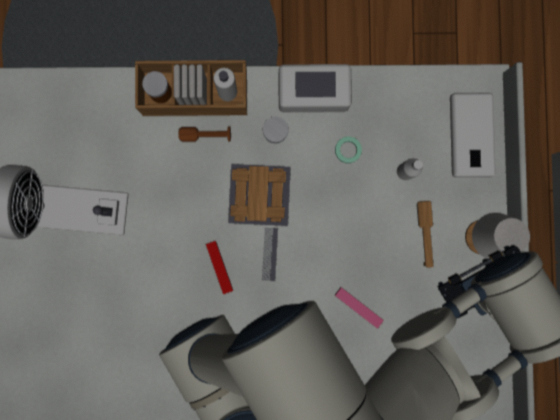

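The ball sits at wrist px (200,257), against (200.7,257.5) predicted for upright. In the top view the stack is intact, the other things are unmoved and the arm is clear with no contact force. Handing in.

Run:
```python
from h import *
print(tri("top",(98,210.5),"scene",(381,328.5)))
st("final"); ctrl.sign_off()
```

```text
(array([0.52747238, 0.39984616, 0.11409901]), np.float64(0.0008350457189919316))
final t 42.33 tcp [ 0.3638 -0.5098  0.2872] w 68.3 F [-0.5 -1.1  0.1]
the job is handed in; nothing more can be done
```

The stack is built, the fan's lever is upright, and I handed the job in at 42.3 s of the 72 s allowed; no verdict is reported.

- **Stack:** I laid the two birch narrow slats across the bottom pair at ±50 mm from the mat's centre, then the broad slat in the middle on top. Each was lowered until light contact (about 5 N) before release. The last top view shows the stack square and centred, and the bottom slats and other things look unmoved. I judged this by eye and did not re-measure the final slat positions.
- **Lever:** I gripped the ball across the hinge axis and swung it up along its arc. In the wrist view the ball is within 1 px of the predicted upright position. The two-camera check puts it 114 mm high and about 3 mm from my hinge estimate, roughly 0.03 rad, which is within tolerance and close to the calibration error.
- **Failed or disagreeing checks:** none. The arm ended clear, with about 1 N on the force reading, which is the level of its noise.

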